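Free the spice carousel, turn the square jar to the front and hold it

TASK

The wooden paddle has been left with its handle lying on the spice carousel's tray, between two jars and under the wire rail: draw it out by that gap without dragging the carousel round, and lay it flat on the table, well clear of the carousel. Then turn the carousel by the knob on top, leaving the jars themselves alone, until the one square jar stands squarely at the front, straight towards the table's front edge (the edge at the robot's end). Finish with the knob still gripped, so that the carousel is held still there while I open the jar; disturb nothing else on the table.

Things in the scene. Friction and masses are not known exactly. Their poses are not given: they have to be found in the camera images.
- carousel_base: Dark steel foot of the spice carousel, a disc 170 mm across and 7 mm high, fixed, nearly hidden under the tray. Origin on the carousel's vertical axis at table height; axes parallel to the world's. The FRONT of the carousel is its -x side: from the axis straight along world -x to the table edge at the robot's end (not towards the robot's base).
- turntable (a joint): Angle (rad) by which the carousel's tray has turned since the start (0 then); grows anticlockwise seen from above. It turns either way without stops or spring about the vertical axis of carousel_base, against about 0.05 N m of bearing friction and a little drag; a jerk can rock the jars, so turn it gently.
- tray_top (a point): Middle of the tray's upper face, on the axis, 22 mm above the table. The tray is a flat steel disc 252 mm across. Round its edge runs a 5 mm wire rail, a ring of radius 120 mm centred 58 mm above the table (33 mm free between tray and wire), on six thin uprights that stand outside the six jar places, so none stands across the paddle.
- knob: Round dark wood knob, 38 mm in diameter, on top of the carousel's 14 mm centre post; turning it turns the tray. Origin on the axis at the knob's underside, 124 mm above the table; the part to grip runs from 2 to 34 mm above the origin. Its underside is 30 mm above the tops of the jars.
- square_jar: The one square jar: white glazed, 42 x 42 mm, with a square wooden lid, 72 mm high in all, loose on the tray, centre about 88 mm from the carousel's axis; it rides round with the tray. Origin at the centre of its underside, 22 mm above the table; z up; its x axis may point any way.
- paddle: Wooden paddle, 305 mm long, about 110 g, loose: handle 20 mm wide, 14 thick, 205 long, then a blade 55 wide, 10 thick, 100 long. Origin on the handle's underside near the balance point, 160 mm from the handle's end; x runs to the blade, z up. At the start the blade's end is on the table and the handle slopes up about 5 degrees (origin 14 mm up) to lie radially on the tray's +y side, some 65 mm over it.
- handle_end (a point): Middle of the end of the paddle's handle, half way up its thickness (7 mm above the table when the paddle lies flat).
- blade_end (a point): Middle of the end of the paddle's blade, half way up its thickness (5 mm above the table when the paddle lies flat).
- measuring_cup: Glass measuring cup, 86 mm in diameter, 95 mm high, with a handle, beyond the carousel. Bystander. Origin at the centre of its underside.
- pot_lid: Blue enamel pot lid lying on the table, 204 mm in diameter, 50 mm high over its knob. Bystander. Origin at the centre of its underside.
- spoon_rest: White ceramic spoon rest, a dish 96 mm in diameter and 18 mm high with a short tongue reaching to 100 mm from its centre along -x. Bystander. Origin at the centre of the dish's underside.
- salsa_bowl: Terracotta bowl, 110 mm in diameter, 50 mm high. Bystander. Origin at the centre of its underside.
- oil_bottle: Green glass bottle, 64 mm in diameter, 230 mm high. Bystander. Origin at the centre of its underside.
- mortar: Grey stone mortar with its pestle, 136 mm in diameter, about 140 mm high. Bystander. Origin at the centre of its underside.
- jar0: One of five like round jars on the tray: white glazed, 48 mm in diameter, 72 mm high over its round wooden lid. Loose, rides round with the tray. Origin at the centre of its underside.
- jar1: One of five like round jars on the tray: white glazed, 48 mm in diameter, 72 mm high over its round wooden lid. Loose, rides round with the tray. Origin at the centre of its underside.
- jar2: One of five like round jars on the tray: white glazed, 48 mm in diameter, 72 mm high over its round wooden lid. Loose, rides round with the tray. Origin at the centre of its underside.
- jar4: One of five like round jars on the tray: white glazed, 48 mm in diameter, 72 mm high over its round wooden lid. Loose, rides round with the tray. Origin at the centre of its underside.
- jar5: One of five like round jars on the tray: white glazed, 48 mm in diameter, 72 mm high over its round wooden lid. Loose, rides round with the tray. Origin at the centre of its underside.
There are look-alikes about, which are no part of the job. What is shaped like the square_jar but blue is not meant.

How it is judged:
By the outcome, as a careful person would: the job done as asked, in the order asked, and still so for the second after the job is handed in, while the arm keeps its last pose, push and grip.
It also fails if it takes over 72 s, if anything falls off the work surface, if the arm or the gripper's body presses on something with over 40 N, if the wrist force passes 120 N, or if a joint passes its speed limit or range.

ROBOT

A 7-joint arm with a two-finger parallel gripper is mounted at the origin on the work surface. World frame = base frame: x ahead of the robot, y to its left, z up, the work surface at z = 0. Lengths are in m, angles in rad, forces in N, time in s.
With the tool pointing down it reaches from about 0.4 to 0.85 m from the base axis. Payload 10.4 kg.
Tool frame: the origin (TCP) lies at the very end of the fingers, on their centre line; the grasp point (between the pads) lies 19 mm behind it (tcp_to_grasp is the distance from the TCP to the grasp point, in m); z points along the fingers, y is the line along which they close (so a half turn about z gives the same grasp; the last joint's range is limited). The gripper opens to 87 mm and grips with 3 to 60 N. Pads are 19 mm wide; open, the fingers measure 117 mm over their backs; the gripper's body (75 mm by 190 mm) begins 51 mm behind the grasp point.
Start: joints at [-0.023, 0.332, -0.065, 1.46, 0.022, 1.35, -0.088], TCP at [0.625, 0, 0.223] pointing down, gripper open.
Joint ranges: [-2.6, 2.6], [-0.5, 2.12], [-1.47, 1.34], [0.16, 2.42], [-1.27, 4.41], [0.06, 2.06], [-2.6, 2.6]. Speed limits (rad/s): [2.22, 2.22, 2.79, 2.79, 3.14, 3.14, 3.14].

INTERFACE

Orientations are given as a unit quaternion [x, y, z, w].
In Python, from rig import move_pose, move_linear, movej, gripper_to, dwell, ik, state, capture, camera_info, MotionError, hand_in, tcp_to_grasp gives the robot as it stands. The module is installed in compiled form; this text tells all that it offers. Calls block until the motion is done:
- move_pose(position, orientation): joint-space move of the TCP to a pose.
- move_linear(position, rotation=None, speed=0.15, force_limit=None): straight line of the TCP; rotation=None keeps the orientation; speed is the mean speed in m/s. With force_limit (N) it stops when the force on the tool has changed by that much, and returns True; else False.
- movej(angles): joint-space move.
- gripper_to(opening, newtons=None): finger opening in m; newtons is the grip in N (None keeps the last); returns when the fingers have stopped.
- dwell(seconds).
- ik(position, orientation): joint angles nearest the present ones, or None.
- state(): the state.
- capture(name): name is "scene" or "side" or "wrist"; returns (picture, depth): 384x512x3 uint8, red, green, blue; 384x512 float32, m along the optical axis (not along the pixel's ray), 0 where there is no reading.
- camera_info(name): a dict with "K" (3x3 intrinsics, pixels), "pose" (4x4, takes a point from camera to world coordinates); the wrist camera has in their place "hand_eye" (4x4, takes a point from camera to tool coordinates, whose origin is the TCP and whose axes are the flange's). Camera axes: x right, y down, z forward; pixel columns grow to the right and rows downward; lengths in m; the calibration is good to about 2 mm. A picture is of the moment at which its call begins: read the wrist's pose just before it. camera_info takes no time and is no camera call.
A pose or a line that the arm cannot do raises MotionError and nothing moves.
- hand_in(): hands the job in; it is judged then, once.
The state is a dict: "time": time; "joint_pos": joint angles; "qvel": joint speeds; "effort": joint torques, N m; "tool_pos": TCP position; "tool_rot": TCP orientation; "wrist_force": force on the tool from outside, world axes, zero at the start; "torque": the same for the moment, N m; "grip_width": finger opening in m; "grip_force": force on a finger pad.
Only numpy, scipy, OpenCV 4.12 (cv2) and the standard library are available. Lean on these libraries where they do the work, as an engineer would, in place of code of your own. Each camera call takes 0.05 s, during which the arm holds its last target. There are 200 camera calls.

## Working session

There is one attempt and no reset: what is moved stays moved. The work goes in short steps, each a Python script; the robot and the scene stay as the last script left them, time stands still between calls to the robot, and variables do not carry over. Pictures are saved under pics/ and viewed, at most 10 in all, crops included, and the job is handed in when it is done.

```bash
mkdir -p pics; cat > h.py <<'E'
import numpy as np, cv2
from rig import *
from scipy.spatial.transform import Rotation as R
def cloud(name, d, T=None):
    c=camera_info(name); K=np.array(c["K"])
    T=np.array(c["pose"]) if T is None else T
    v,u=np.mgrid[:d.shape[0],:d.shape[1]]
    P=np.stack([(u-K[0,2])/K[0,0]*d,(v-K[1,2])/K[1,1]*d,d],-1)
    W=P@T[:3,:3].T+T[:3,3]; W[d<=0]=np.nan
    return W
def save(n,im,s=1): 
    cv2.imwrite('pics/%s.png'%n, cv2.resize(im[...,::-1].copy(),None,fx=s,fy=s,interpolation=cv2.INTER_CUBIC))
def down(yaw): # tool z down, tool x at angle yaw
    return (R.from_euler('z',yaw)*R.from_euler('x',np.pi)).as_quat()
def wristT(s):
    T=np.eye(4);T[:3,:3]=R.from_quat(s["tool_rot"]).as_matrix();T[:3,3]=s["tool_pos"]
    return T@np.array(camera_info("wrist")["hand_eye"])
E
python3 - <<'E'
from h import *
s=state();print(s["time"],s["tool_rot"],tcp_to_grasp)
print(np.array(camera_info("wrist")["hand_eye"]).round(3))
ims=[]
for n in("scene","side"):
    im,d=capture(n);np.savez('%s0.npz'%n,im=im,d=d,W=cloud(n,d))
    ims.append(im);print(n,np.array(camera_info(n)["pose"]).round(3))
save("scene0",ims[0],1.55);save("side0",ims[1],1.55)
E
```

```text
0.0 [ 7.07110965e-01  7.07102244e-01 -5.12330288e-04 -4.87148167e-04] 0.0187
[[-0.    -0.952 -0.306  0.084]
 [ 1.    -0.     0.     0.   ]
 [-0.    -0.306  0.952 -0.161]
 [ 0.     0.     0.     1.   ]]
scene [[-0.431  0.675 -0.599  1.122]
 [ 0.902  0.313 -0.295  0.174]
 [-0.012 -0.668 -0.744  0.85 ]
 [ 0.     0.     0.     1.   ]]
side [[-0.999 -0.04   0.033  0.482]
 [-0.049  0.551 -0.833  0.864]
 [ 0.015 -0.834 -0.552  0.739]
 [ 0.     0.     0.     1.   ]]
```

View pics/scene0.png

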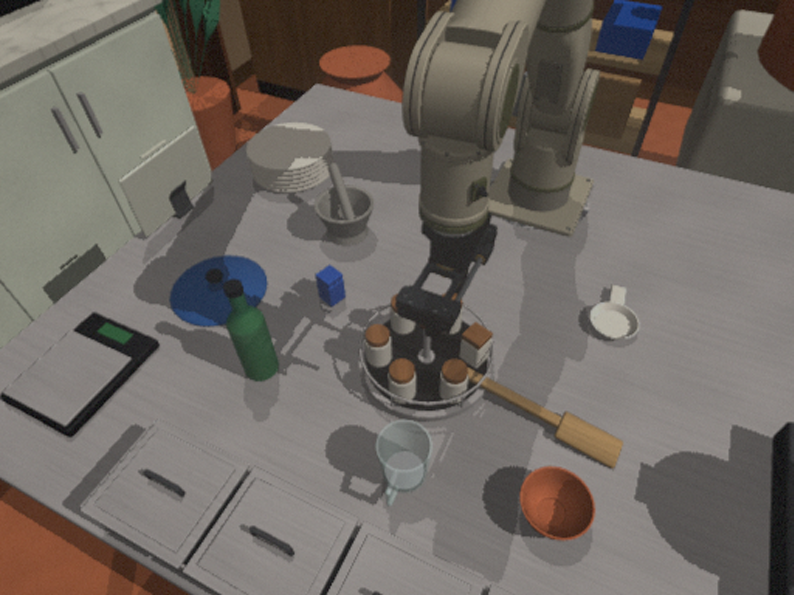

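View pics/side0.png

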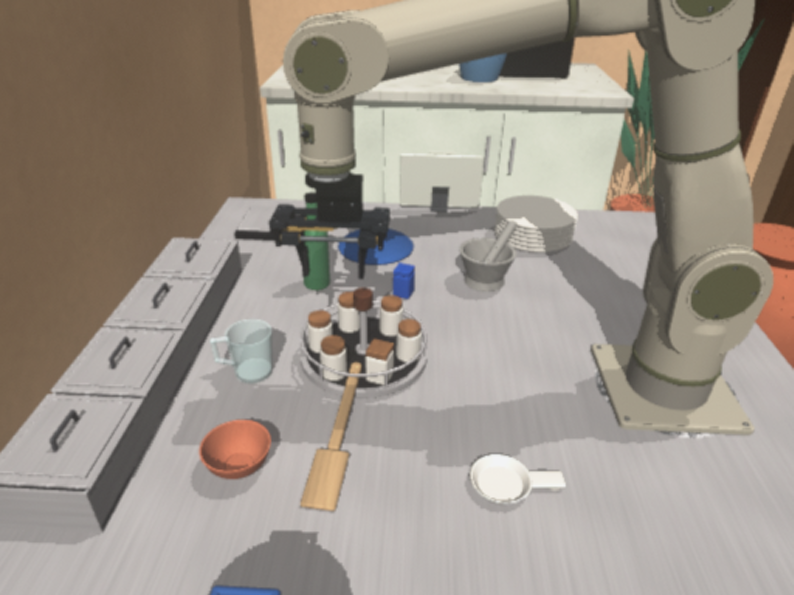

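The square jar is at scene (477,340) and side (380,360), scaled pixels. The look-alikes are the blue box at scene (330,286) / side (403,281) and the round jars beside it. I choose the white square jar with the square wooden lid. The paddle runs from side (357,368) to (322,505).

```bash
python3 - <<'E'
from h import *
for n in("side","scene"):
    z=np.load(n+'0.npz');im,W=z['im'].astype(int),z['W']
    hsv=cv2.cvtColor(z['im'],cv2.COLOR_RGB2HSV).astype(int)
    X,Y,Z=W[...,0],W[...,1],W[...,2]
    # jar lids : brown with z 80..100
    def comp(m,nm,mn=12):
        k,l,st,c=cv2.connectedComponentsWithStats(m.astype(np.uint8))
        for i in range(1,k):
            if st[i,4]>=mn:
                P=W[l==i];print(n,nm,st[i,4],c[i].round(),'med',np.nanmedian(P,0).round(3),'mid',((np.nanpercentile(P,3,0)+np.nanpercentile(P,97,0))/2).round(3))
    box=(X>.35)&(X<.9)&(Y>-.3)&(Y<.5)
    comp(box&(Z>.086)&(Z<.1)&(hsv[...,1]>60),'lid')
    comp(box&(Z>.12)&(Z<.165)&(hsv[...,2]<130)&(Y>-.15),'knob')
    br=box&(Z<.06)&(Z>.003)&(hsv[...,0]>8)&(hsv[...,0]<25)&(hsv[...,1]>80)
    comp(br,'paddle',60)
    comp(box&(Z>.004)&(Z<.3),'any',150)
im=np.load('side0.npz')['im'];save('crop0',im[175:340,120:300],4)
E
```

```text
side lid 25 [203. 165.] med [ 0.711 -0.295  0.093] mid [ 0.711 -0.296  0.093]
side lid 75 [223. 192.] med [ 0.618 -0.119  0.094] mid [ 0.619 -0.126  0.092]
side lid 102 [252. 195.] med [ 0.528 -0.113  0.095] mid [ 0.528 -0.118  0.092]
side lid 118 [206. 205.] med [ 0.662 -0.049  0.094] mid [ 0.663 -0.055  0.092]
side lid 120 [264. 211.] med [ 0.488 -0.032  0.094] mid [ 0.489 -0.037  0.092]
side lid 148 [214. 221.] med [0.625 0.029 0.094] mid [0.626 0.027 0.092]
side lid 159 [245. 224.] med [0.54  0.037 0.094] mid [0.54  0.034 0.092]
side knob 173 [234. 192.] med [ 0.575 -0.036  0.152] mid [ 0.576 -0.045  0.146]
side paddle 1128 [213. 297.] med [0.602 0.248 0.016] mid [0.608 0.193 0.023]
side any 409 [199. 168.] med [ 0.705 -0.293  0.11 ] mid [ 0.697 -0.132  0.154]
side any 5793 [231. 237.] med [0.587 0.014 0.033] mid [0.575 0.011 0.069]
side any 1151 [160. 225.] med [0.787 0.022 0.066] mid [0.798 0.007 0.052]
side any 1344 [152. 289.] med [0.759 0.22  0.029] mid [0.752 0.239 0.028]
side any 255 [311. 307.] med [0.362 0.244 0.009] mid [0.366 0.249 0.012]
scene lid 26 [254. 195.] med [
[... 280 characters left out ...]
]
scene lid 211 [259. 238.] med [ 0.668 -0.055  0.095] mid [ 0.667 -0.056  0.093]
scene lid 211 [293. 239.] med [0.631 0.025 0.095] mid [0.629 0.025 0.092]
scene paddle 64 [305. 242.] med [0.59  0.049 0.039] mid [0.589 0.049 0.036]
scene paddle 1167 [365. 275.] med [0.606 0.238 0.018] mid [0.612 0.195 0.023]
scene paddle 1016 [359. 325.] med [0.742 0.241 0.023] mid [0.752 0.239 0.028]
scene any 281 [215. 185.] med [ 0.518 -0.28   0.053] mid [ 0.514 -0.284  0.042]
scene any 7653 [286. 252.] med [ 0.63  -0.003  0.029] mid [0.672 0.072 0.053]
scene any 366 [170. 224.] med [ 0.723 -0.296  0.086] mid [ 0.719 -0.296  0.079]
scene any 1773 [359. 324.] med [0.741 0.242 0.024] mid [0.751 0.239 0.028]
```

View pics/crop0.png

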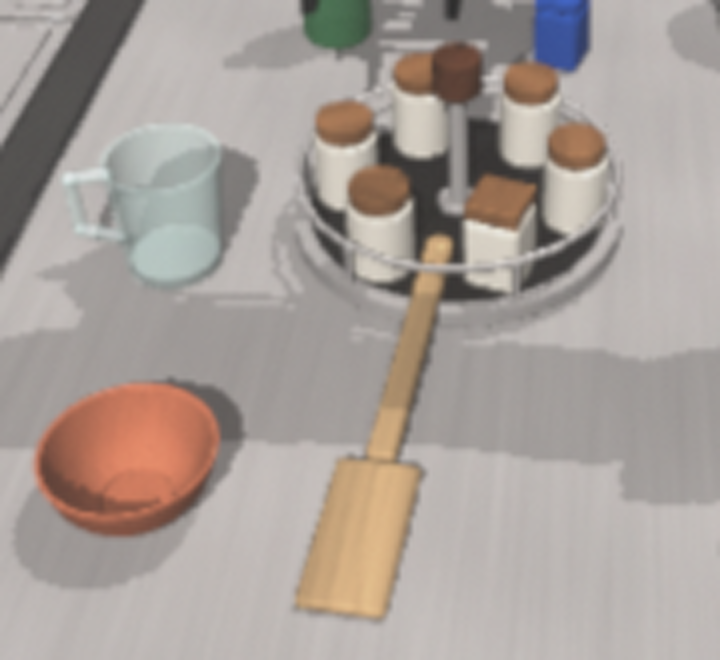

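The crop confirms the choice: white body, square wooden lid, just to the right of the paddle's handle. The round lids sit in opposite pairs, which puts the axis at about (0.579, -0.047). The square jar is then at about 115°, so the carousel needs about +65°. Next I'll fit the paddle line and check the table area where the paddle will be laid.

```bash
python3 - <<'E'
from h import *
for n in("side","scene"):
    z=np.load(n+'0.npz');W=z['W']
    hsv=cv2.cvtColor(z['im'],cv2.COLOR_RGB2HSV).astype(int)
    X,Y,Z=W[...,0],W[...,1],W[...,2]
    m=(X>.54)&(X<.67)&(Y>-.0)&(Y<.4)&(Z<.06)&(Z>.005)&(hsv[...,0]>8)&(hsv[...,0]<25)&(hsv[...,1]>80)
    P=W[m]
    for a in np.arange(0,.34,.02):
        q=P[(P[:,1]>=a)&(P[:,1]<a+.02)]
        if len(q)>4: print(n,a.round(2),len(q),'x',((np.percentile(q[:,0],4)+np.percentile(q[:,0],96))/2).round(4),'w',np.ptp(q[:,0]).round(3),'ztop',np.percentile(q[:,2],80).round(4))
    print('yrange',P[:,1].min(),P[:,1].max())
    for y in np.arange(.36,.66,.04):
        q=(X>.5)&(X<.72)&(abs(Y-y)<.02); 
        if q.sum()>10: print('table y%.2f'%y,q.sum(),np.percentile(Z[q],[5,95]).round(3))
E
```

```text
side 0.0 8 x 0.589 w 0.022 ztop 0.0407
side 0.02 35 x 0.585 w 0.017 ztop 0.0419
side 0.04 15 x 0.5903 w 0.023 ztop 0.039
side 0.06 38 x 0.5883 w 0.019 ztop 0.0383
side 0.08 35 x 0.5912 w 0.017 ztop 0.0364
side 0.1 35 x 0.5921 w 0.018 ztop 0.0343
side 0.12 36 x 0.5941 w 0.016 ztop 0.0325
side 0.14 40 x 0.5963 w 0.018 ztop 0.0309
side 0.16 41 x 0.598 w 0.018 ztop 0.0282
side 0.18 49 x 0.6003 w 0.017 ztop 0.0268
side 0.2 82 x 0.6048 w 0.051 ztop 0.0236
side 0.22 138 x 0.6046 w 0.052 ztop 0.0191
side 0.24 151 x 0.6061 w 0.052 ztop 0.0171
side 0.26 151 x 0.6079 w 0.052 ztop 0.0154
side 0.28 174 x 0.6105 w 0.053 ztop 0.0135
side 0.3 143 x 0.6118 w 0.052 ztop 0.0116
yrange 0.0005730113154658323 0.3164946422237377
table y0.36 1594 [-0.002  0.002]
table y0.40 1801 [-0.002  0.002]
table y0.44 1030 [-0.002  0.002]
table y0.56 236 [0.175 0.18 ]
scene 0.02 10 x 0.5791 w 0.03 ztop 0.0417
scene 0.04 51 x 0.59 w 0.031 ztop 0.0406
scene 0.06 34 x 0.5934 w 0.017 ztop 0.0386
scene 0.08 51 x 0.5946 w 0.019 ztop 0.0365
scene 0.1 53 x 0.5972 w 0.018 ztop 0.0347
scene 0.12 51 x 0.5988 w 0.017 ztop 0.0328
scene 0.14 57 x 0.6005 w 0.019 ztop 0.0308
scene 0.16 56 x 0.6016 w 0.02 ztop 0.0295
scene 0.18 58 x 0.6044 w 0.019 ztop 0.0276
scene 0.2 96 x 0.6087 w 0.053 ztop 0.0235
scene 0.22 146 x 0.6083 w 0.054 ztop 0.0203
scene 0.24 150 x 0.6107 w 0.054 ztop 0.0183
scene 0.26 156 x 0.6118 w 0.054 ztop 0.0163
scene 0.28 158 x 0.6136 w 0.054 ztop 0.0146
scene 0.3 105 x 0.6146 w 0.051 ztop 0.0129
yrange 0.023365491420028472 0.3156753115261957
table y0.36 1321 [-0.001  0.004]
table y0.40 1383 [-0.001  0.004]
table y0.44 1450 [-0.001  0.004]
table y0.48 1506 [-0.001  0.004]
table y0.52 2463 [-0.001  0.055]
table y0.56 530 [-0.     0.063]
```

Paddle line: x = 0.600 at y = 0.17, yaw 84.7°, handle top 28.5 mm there. All of this matches the description. I'll go above the balance point and take one close look.

```bash
cat >> h.py <<'E'
def padrot(yaw,pitch):
    x=np.array([np.cos(yaw)*np.cos(pitch),np.sin(yaw)*np.cos(pitch),-np.sin(pitch)])
    y=np.cross([0,0,-1],x);y/=np.linalg.norm(y);z=np.cross(x,y)
    return R.from_matrix(np.stack([x,y,z],1)).as_quat()
E
python3 - <<'E'
from h import *
q=padrot(np.radians(84.7),np.radians(5.3))
move_pose([.600,.175,.17],q)
s=state();print(s["time"],s["tool_pos"])
im,d=capture("wrist");W=cloud("wrist",d,wristT(s))
save('wr1',im,1)
hsv=cv2.cvtColor(im,cv2.COLOR_RGB2HSV).astype(int)
X,Y,Z=W[...,0],W[...,1],W[...,2]
m=(X>.55)&(X<.67)&(Y<.4)&(Z<.06)&(Z>.005)&(hsv[...,0]>8)&(hsv[...,0]<25)&(hsv[...,1]>80)
P=W[m]
for a in np.arange(0,.34,.02):
    p=P[(P[:,1]>=a)&(P[:,1]<a+.02)]
    if len(p)>4: print(a.round(2),len(p),'x',((np.percentile(p[:,0],4)+np.percentile(p[:,0],96))/2).round(4),'w',np.ptp(p[:,0]).round(3),'ztop',np.percentile(p[:,2],50).round(4))
E
```

```text
0.8667 [0.60004972 0.17466446 0.16982352]
0.04 67 x 0.591 w 0.042 ztop 0.0356
0.06 265 x 0.5925 w 0.039 ztop 0.035
0.08 276 x 0.5943 w 0.02 ztop 0.0332
0.1 288 x 0.5964 w 0.02 ztop 0.0313
0.12 314 x 0.5986 w 0.02 ztop 0.0295
0.14 327 x 0.6004 w 0.02 ztop 0.0276
0.16 338 x 0.6022 w 0.02 ztop 0.0257
0.18 365 x 0.6045 w 0.02 ztop 0.0238
0.2 690 x 0.6078 w 0.053 ztop 0.0177
0.22 1138 x 0.6077 w 0.056 ztop 0.0162
0.24 1207 x 0.61 w 0.054 ztop 0.0144
0.26 1293 x 0.6116 w 0.055 ztop 0.0124
0.28 1365 x 0.6137 w 0.055 ztop 0.0106
0.3 992 x 0.6146 w 0.054 ztop 0.009
```

View pics/wr1.png

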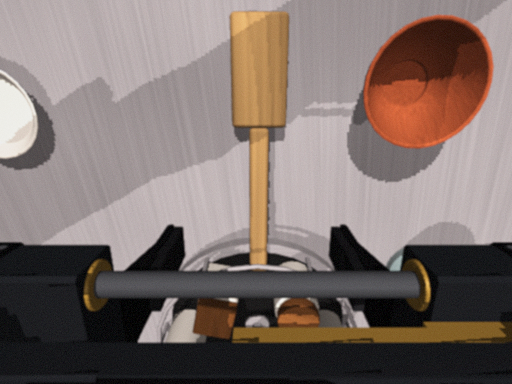

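The handle runs straight up the image, centred at column 259 between the open fingers, at x = 0.602 for y = 0.17. Now grasp, lift 6 mm, draw out along the axis 150 mm, level it and lay it down.

```bash
python3 - <<'E'
from h import *
yaw=np.radians(84.5);q=padrot(yaw,np.radians(5.3));q0=padrot(yaw,0)
u=np.array([np.cos(yaw),np.sin(yaw),0])
p=np.array([.602,.172,.0150])
move_linear(p+[0,0,.05],q,speed=.12)
print('hit',move_linear(p,q,speed=.06,force_limit=8))
gripper_to(0.0,25)
s=state();print(s["time"],s["tool_pos"],s["grip_width"],s["grip_force"])
move_linear(p+[0,0,.006],speed=.03)
s=state();print('lift',np.round(s["wrist_force"],2),np.round(s["torque"],2),s["grip_width"])
im,d=capture("side");save('lift',im[150:340,100:320],3)
E
```

```text
hit False
4.0167 [0.60200623 0.17202948 0.01500314] 0.019910249652472567 25.00013530254364
lift [-0.57 -1.08 -1.51] [ 0.1  -0.   -0.02] 0.019797608404404084
```

View pics/lift.png

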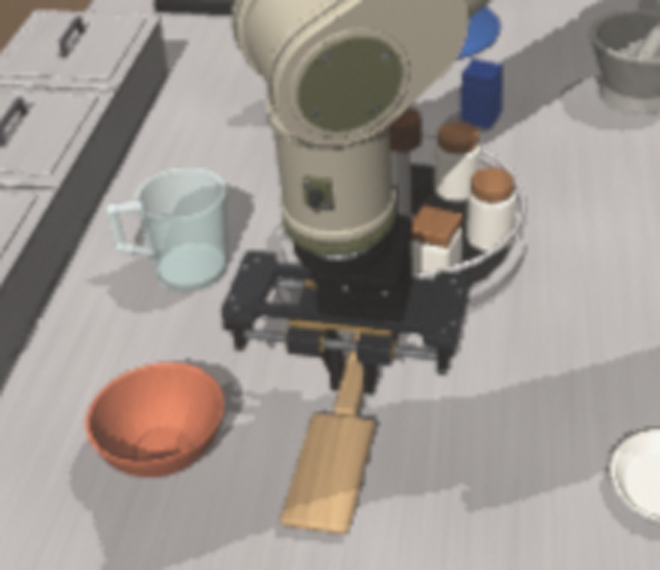

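The paddle is held (width 19.8 mm, load about 1.1–1.5 N) and lifted clear. Drawing it out.

```bash
python3 - <<'E'
from h import *
yaw=np.radians(84.5);q=padrot(yaw,np.radians(5.3));q0=padrot(yaw,0)
u=np.array([np.cos(yaw),np.sin(yaw),0])
p=np.array([.602,.172,.0210])
print('hit',move_linear(p+.10*u,speed=.05,force_limit=6))
s=state();print(s["time"],s["tool_pos"],np.round(s["wrist_force"],2))
move_linear(p+.15*u+[0,0,.004],q0,speed=.06)
e=p+.15*u; e[2]=.0025
print('down',move_linear(e,speed=.03,force_limit=5))
s=state();print(s["time"],s["tool_pos"],np.round(s["wrist_force"],2))
gripper_to(.045)
move_linear(e+[0,0,.12],speed=.12)
im,d=capture("side");W=cloud("side",d);im2,d2=capture("scene")
np.savez('s1.npz',im=im,W=W,im2=im2,W2=cloud("scene",d2));save('laid',im,1.2)
s=state();print(s["time"],s["tool_pos"])
for im,W in((im,W),(im2,cloud("scene",d2))):
    hsv=cv2.cvtColor(im,cv2.COLOR_RGB2HSV).astype(int);X,Y,Z=W[...,0],W[...,1],W[...,2]
    m=(X>.55)&(X<.69)&(Y>.08)&(Y<.52)&(Z<.03)&(hsv[...,0]>8)&(hsv[...,0]<25)&(hsv[...,1]>80)
    P=W[m];print('paddle y',np.percentile(P[:,1],[1,99]),'z',np.percentile(P[:,2],[5,50,95]))
    m=(X>.4)&(X<.75)&(Y>-.2)&(Y<.1)&(Z<.1)&(Z>.086)&(hsv[...,1]>60)
    k,l,st,c=cv2.connectedComponentsWithStats(m.astype(np.uint8))
    for i in range(1,k):
        if st[i,4]>15:
            P=W[l==i];print('lid',st[i,4],((np.percentile(P,3,0)+np.percentile(P,97,0))/2).round(4))
E
```

```text
hit False
6.5667 [0.61167047 0.27121808 0.0210502 ] [-0.39 -0.45 -1.28]
down False
8.45 [0.61648708 0.32140277 0.00264099] [ 0.17 -0.32 -1.29]
10.45 [0.61592697 0.32104174 0.12141189]
paddle y [0.20307333 0.44911541] z [0.00797001 0.01050583 0.01506846]
lid 70 [ 0.6186 -0.1225  0.092 ]
lid 104 [ 0.5274 -0.1171  0.0922]
lid 120 [ 0.4893 -0.0368  0.0917]
lid 32 [0.6127 0.0186 0.0943]
lid 157 [0.5395 0.0333 0.0922]
paddle y [0.16931382 0.46100924] z [0.00770675 0.01168699 0.01660995]
lid 148 [ 0.531  -0.1187  0.0924]
lid 148 [ 0.4916 -0.0378  0.0926]
lid 173 [ 0.6181 -0.1269  0.0925]
lid 195 [0.5441 0.0323 0.0923]
lid 206 [ 0.6668 -0.0558  0.0932]
lid 209 [0.6298 0.0247 0.0925]
```

View pics/laid.png

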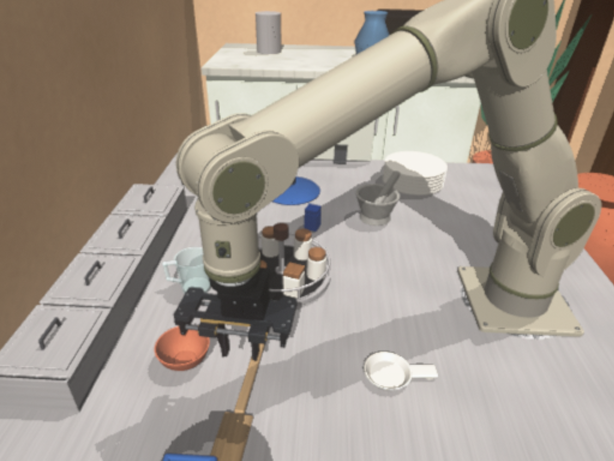

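The paddle lies flat: top heights are 10 and 15 mm and the handle end is at about y = 0.165, 85 mm clear of the tray. The lids have not moved. Now to the knob at (0.580, -0.047), starting at yaw 57° to leave room for +65°.

```bash
python3 - <<'E'
from h import *
a0=np.radians(57.)
s=state();move_linear([.616,.321,.24],speed=.2)
move_pose([.580,-.047,.24],down(a0))
s=state();print(s["time"],s["tool_pos"],np.round(s["joint_pos"],2))
im,d=capture("wrist");W=cloud("wrist",d,wristT(s))
X,Y,Z=W[...,0],W[...,1],W[...,2]
m=(abs(X-.58)<.04)&(abs(Y+.047)<.04)&(Z>.153)&(Z<.168);P=W[m]
print('knobtop',m.sum(), *(((np.percentile(P,2,0)+np.percentile(P,98,0))/2,np.ptp(P,axis=0)) if m.sum() else ()))
save('wr2',im,1.2)
z=np.load('s1.npz')
for k in('W','W2'):
    W=z[k];m=(abs(W[...,0]-.58)<.035)&(abs(W[...,1]+.047)<.035)&(W[...,2]>.153)&(W[...,2]<.166);P=W[m]
    if m.sum()>10: print(k,m.sum(),((np.percentile(P,2,0)+np.percentile(P,98,0))/2).round(4),np.ptp(P,axis=0).round(3))
E
```

```text
12.575 [ 0.58040228 -0.04491459  0.23986339] [ 0.01  0.23 -0.01  1.56  0.    1.36 -0.57]
knobtop 1346 [ 0.5807885  -0.04815106  0.15573544] [0.03656526 0.03660284 0.0055624 ]
W 88 [ 0.5764 -0.0464  0.1569] [0.035 0.037 0.008]
W2 136 [ 0.5801 -0.0483  0.1576] [0.036 0.035 0.009]
```

View pics/wr2.png

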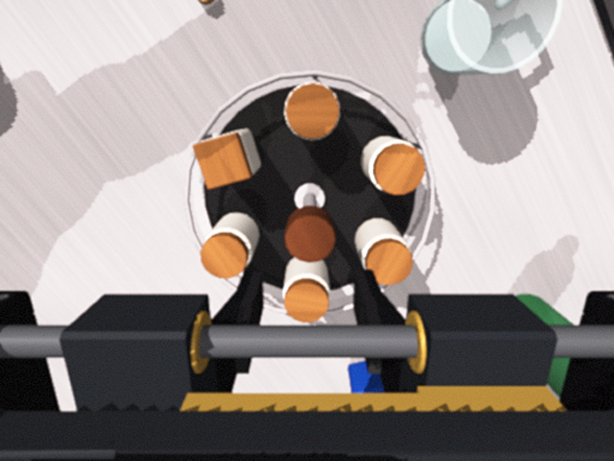

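The wrist view shows the knob at (310,234) between the fingers, the square lid at (225,158), and all jars upright. The knob centre is (0.580, -0.0478). Grip gently and check the side force.

```bash
python3 - <<'E'
from h import *
q=down(np.radians(57.))
gripper_to(.07)
move_linear([.580,-.0477,.20],q,speed=.1)
print('hit',move_linear([.580,-.0477,.1245],q,speed=.06,force_limit=6))
f0=np.array(state()["wrist_force"])
gripper_to(0.0,8)
dwell(.3);s=state();print(s["time"],s["tool_pos"],s["grip_width"],np.round(s["wrist_force"]-f0,2),np.round(s["torque"],2))
im,d=capture("wrist");W=cloud("wrist",d,wristT(s));np.savez('w3.npz',im=im,W=W)
hsv=cv2.cvtColor(im,cv2.COLOR_RGB2HSV).astype(int);X,Y,Z=W[...,0],W[...,1],W[...,2]
r=np.hypot(X-.58,Y+.0477)
m=(r<.13)&(r>.045)&(Z<.1)&(Z>.083)&(hsv[...,1]>90)
k,l,st,c=cv2.connectedComponentsWithStats(m.astype(np.uint8))
for i in range(1,k):
    if st[i,4]>100:
        P=W[l==i];g=P.mean(0);print('lid',st[i,4],c[i].round(),g.round(4),np.degrees(np.arctan2(g[1]+.0477,g[0]-.58)).round(1),np.hypot(g[1]+.0477,g[0]-.58).round(4))
E
```

```text
hit False
16.2833 [ 0.58012861 -0.04780682  0.12450431] 0.03725436645146006 [ 4.27 -1.14 -0.45] [-0.16 -0.4   0.05]
lid 4109 [259.  86.] [0.6299 0.0244 0.0924] 55.3 0.0877
lid 3826 [143. 152.] [0.5453 0.0316 0.092 ] 113.6 0.0866
lid 3490 [371. 161.] [ 0.6663 -0.0547  0.0922] -4.6 0.0866
lid 126 [150. 242.] [ 0.5043 -0.0228  0.0866] 161.8 0.0797
lid 1291 [253. 314.] [ 0.535  -0.1135  0.092 ] -124.4 0.0797
```

```bash
python3 - <<'E'
from h import *
gripper_to(0.0,25)
c=[.5801,-.0478,.1245]
for a in (61,65,73,81,89,97,105,113,119,122):
    t=state()["time"]
    move_linear(c,down(np.radians(a)),speed=.05)
    s=state();print(a,round(s["time"]-t,2),np.round(s["wrist_force"],1),np.round(s["torque"][2],3),round(s["grip_width"],4))
dwell(.5);s=state();print(s["time"],s["tool_pos"])
im,d=capture("wrist");W=cloud("wrist",d,wristT(s));np.savez('w4.npz',im=im,W=W)
def lids(W,im,n):
    hsv=cv2.cvtColor(im,cv2.COLOR_RGB2HSV).astype(int);X,Y,Z=W[...,0],W[...,1],W[...,2]
    r=np.hypot(X-.58,Y+.0477)
    m=(r<.13)&(r>.045)&(Z<.1)&(Z>.086)&(hsv[...,1]>70)
    k,l,st,cc=cv2.connectedComponentsWithStats(m.astype(np.uint8))
    for i in range(1,k):
        if st[i,4]>20:
            P=W[l==i];g=(np.percentile(P,3,0)+np.percentile(P,97,0))/2;print(n,st[i,4],cc[i].round(),g.round(4),np.degrees(np.arctan2(g[1]+.0477,g[0]-.58)).round(1),np.hypot(g[1]+.0477,g[0]-.58).round(4))
lids(W,im,'wrist')
v=[]
for n in('side','scene'):
    i2,d2=capture(n);W2=cloud(n,d2);lids(W2,i2,n);np.savez('e_%s.npz'%n,im=i2,W=W2);v.append(i2)
side=cv2.resize(v[0][130:290,130:330],(400,320))
scene=cv2.resize(v[1][150:310,180:380],(400,320))
save('end',np.vstack([np.hstack([side,scene]),cv2.resize(im,(800,600))[:260]]),1)
E
```

```text
61 0.25 [ 1.7 -0.9 -1.6] -0.011 0.0375
65 0.25 [ 2.9 -1.  -0.2] 0.025 0.0375
73 0.29 [ 0.7 -0.7  1.2] 0.102 0.0374
81 0.29 [ 2.3 -0.2  0.1] -0.034 0.0375
89 0.29 [-0.5  0.3  1.4] 0.028 0.0377
97 0.29 [-1.2  0.9  1.6] 0.156 0.0373
105 0.29 [-3.8  1.7  2.7] 0.097 0.0374
113 0.29 [-3.5  0.2  2.2] 0.004 0.0371
119 0.26 [-3.  -0.1  2.2] -0.005 0.0375
122 0.25 [-2.9 -1.6  1.5] 0.017 0.0376
19.8083 [ 0.57996074 -0.04815019  0.12438075]
wrist 4151 [265.  86.] [0.5379 0.0284 0.0924] 119.0 0.0869
wrist 3849 [145. 147.] [ 0.4923 -0.0439  0.0918] 177.5 0.0877
wrist 3422 [374. 165.] [0.6254 0.0245 0.0916] 57.8 0.0853
wrist 228 [146. 241.] [ 0.523  -0.1069  0.0897] -133.9 0.0822
wrist 1321 [248. 314.] [ 0.6179 -0.1206  0.0909] -62.6 0.0822
side 46 [221. 193.] [ 0.6272 -0.1184  0.0921] -56.3 0.085
side 103 [252. 194.] [ 0.5278 -0.1206  0.0922] -125.6 0.0897
side 112 [205. 206.] [ 0.6633 -0.0486  0.0918] -0.6 0.0834
side 129 [264. 210.] [ 0.4894 -0.0407  0.0918] 175.6 0.0909
side 138 [215. 222.] [0.6229 0.0258 0.0923] 59.7 0.0851
side 143 [246. 224.] [0.5349 0.0311 0.0919] 119.8 0.0908
scene 27 [294. 193.] [ 0.4814 -0.0329  0.093 ] 171.5 0.0997
scene 115 [257. 195.] [ 0.5319 -0.1243  0.093 ] -122.1 0.0904
scene 172 [307. 214.] [0.5392 0.029  0.0926] 118.0 0.0868
scene 167 [243. 217.] [ 0.6214 -0.1244  0.0923] -61.6 0.0872
scene 202 [293. 238.] [0.6271 0.0252 0.0929] 57.1 0.0868
scene 212 [260. 239.] [ 0.6676 -0.0518  0.0925] -2.7 0.0877
```

View pics/end.png

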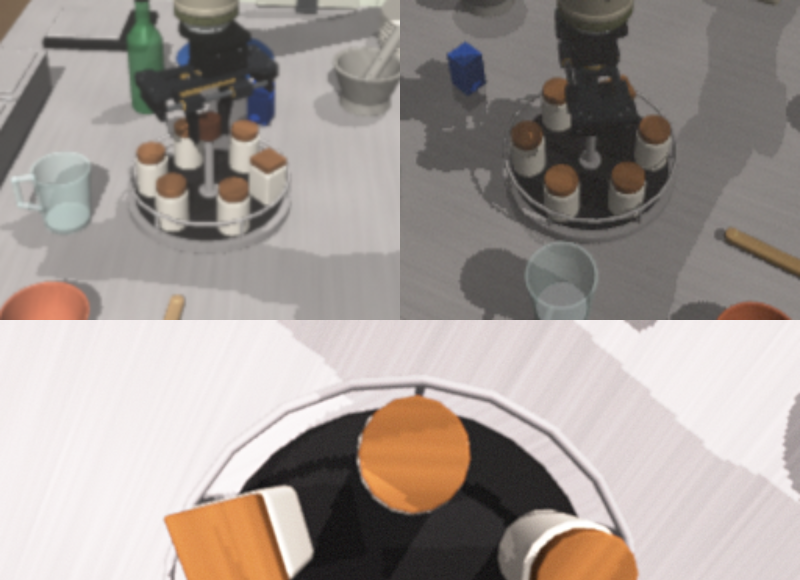

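The square jar is at about 177° now: upright, on its place, and left of the top jar in the wrist view. It needs a few degrees more. I'll measure its lid rectangle, nudge, and re-measure.

```bash
cat > m.py <<'E'
from h import *
def sq(W,im):
    hsv=cv2.cvtColor(im,cv2.COLOR_RGB2HSV).astype(int);X,Y,Z=W[...,0],W[...,1],W[...,2]
    r=np.hypot(X-.58,Y+.0477)
    m=(r<.13)&(r>.045)&(Z<.098)&(Z>.088)&(hsv[...,1]>70)
    k,l,st,cc=cv2.connectedComponentsWithStats(m.astype(np.uint8))
    for i in range(1,k):
        if st[i,4]>2500:
            P=W[l==i][:,:2]*1000;rc=cv2.minAreaRect(P.astype(np.float32))
            (cx,cy),w,a=rc
            (ux,uy),rad=cv2.minEnclosingCircle(P.astype(np.float32))
            f=lambda x,y:(round(np.degrees(np.arctan2(y+47.8,x-580)),2),round(np.hypot(x-580,y+47.8),1))
            print(np.round(rc[0],1),np.round(w,1),'rectang',round(a,1),'bearing rect',f(cx,cy),'circle',f(ux,uy),'mean',f(*P.mean(0)))
E
python3 - <<'E'
from m import *
z=np.load('w3.npz');sq(z['W'],z['im']);print()
z=np.load('w4.npz');sq(z['W'],z['im']);print()
c=[.5801,-.0478,.1245]
move_linear(c,down(np.radians(123.3)),speed=.03);move_linear(c,down(np.radians(124.6)),speed=.03);dwell(.6)
for _ in range(2):
    s=state();im,d=capture("wrist");sq(cloud("wrist",d,wristT(s)),im)
print(s["time"],s["tool_pos"],np.degrees(R.from_quat(s["tool_rot"]).as_euler('zyx')),np.round(s["torque"],3))
for n in('side','scene'):
    i2,W2=capture(n);W2=cloud(n,W2);np.savez('f_%s.npz'%n,im=i2,W=W2)
    hsv=cv2.cvtColor(i2,cv2.COLOR_RGB2HSV).astype(int);X,Y,Z=W2[...,0],W2[...,1],W2[...,2]
    r=np.hypot(X-.58,Y+.0477);m=(r<.13)&(r>.045)&(Z<.1)&(Z>.086)&(hsv[...,1]>70)
    k,l,st,cc=cv2.connectedComponentsWithStats(m.astype(np.uint8))
    for i in range(1,k):
        if st[i,4]>20:
            P=W2[l==i];g=(np.percentile(P,3,0)+np.percentile(P,97,0))/2;print(n,st[i,4],g.round(4))
E
```

```text
[629.5  24. ] [42.7 43.1] rectang 25.4 bearing rect (np.float64(55.42), np.float64(87.2)) circle (np.float64(55.43), np.float64(87.4)) mean (np.float64(55.36), np.float64(87.8))
[543.5  31.5] [40.  39.9] rectang 72.4 bearing rect (np.float64(114.73), np.float64(87.3)) circle (np.float64(114.67), np.float64(87.3)) mean (np.float64(113.92), np.float64(87.3))
[666.7 -56.2] [43.1 42.7] rectang 81.8 bearing rect (np.float64(-5.56), np.float64(87.1)) circle (np.float64(-5.52), np.float64(87.7)) mean (np.float64(-4.88), np.float64(87.0))

[538.1  28.2] [43.  42.8] rectang 41.6 bearing rect (np.float64(118.87), np.float64(86.8)) circle (np.float64(118.87), np.float64(86.9)) mean (np.float64(118.95), np.float64(87.4))
[492.  -44.9] [39.7 39.9] rectang 45.4 bearing rect (np.float64(178.11), np.float64(88.1)) circle (np.float64(177.98), np.float64(88.1)) mean (np.float64(177.37), np.float64(88.1))
[626.3  24.6] [42.9 42.8] rectang 76.9 bearing rect (np.float64(57.44), np.float64(85.9)) circle (np.float64(57.34), np.float64(86.0)) mean (np.float64(58.09), np.float64(85.6))

[534.6  26.3] [42.9 4
[... 859 characters left out ...]
179.95), np.float64(88.1))
[623.   26.3] [42.7 43.1] rectang 57.5 bearing rect (np.float64(59.88), np.float64(85.7)) circle (np.float64(59.76), np.float64(86.0)) mean (np.float64(60.67), np.float64(85.6))
21.1083 [ 0.57999063 -0.04817726  0.1244073 ] [-1.24568041e+02 -1.36282922e-02  1.79979119e+02] [-0.674  0.766 -0.029]
side 57 [ 0.6289 -0.1182  0.0916]
side 100 [ 0.5311 -0.1226  0.092 ]
side 118 [ 0.6643 -0.0455  0.0918]
side 129 [ 0.4896 -0.0445  0.0916]
side 136 [0.6186 0.0283 0.0923]
side 139 [0.5322 0.028  0.0923]
scene 138 [ 0.5353 -0.1251  0.0927]
scene 171 [0.5351 0.0273 0.093 ]
scene 171 [ 0.6253 -0.1227  0.0924]
scene 201 [0.6238 0.0276 0.0934]
scene 205 [ 0.6673 -0.0471  0.0932]
```

The square jar now stands at 180° to within about 0.5°. The wrist, side and scene pair fits give 179.3–180.7°. The jars are upright, the knob is gripped and the paddle is lying clear, so I'm handing in.

```bash
python3 -c "
from rig import *
s=state();print(s['time'],s['grip_width'],s['grip_force']);print(hand_in())"
```

```text
21.2583 0.037321157774127096 25.00047099776566
the job is handed in; nothing more can be done
None
```

The job is handed in: the paddle lies flat about 85 mm clear of the tray, the square jar is at the front to within about 1°, the knob is still gripped at 25 N, and it took 21 s; I did not measure the bystanders afterwards, though nothing came near them.

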